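Draw the piston out of the filling press

TASK

Lift the pull hook out of its stand, catch the wire bail of the piston at the bottom of the filling-press barrel with it, draw the piston out, and stand it upright near the middle of the chopping board; then hang the hook back in its stand. Work by feel: never push or pull on the piston with more than about 20 N, draw it steadily and straight, and set it down gently. Do not let the fingers touch the piston or knock the barrel, and leave the cup, timer and scraper where they lie.

Things in the scene. Friction and masses are not known exactly. Their poses are not given: they have to be found in the camera images.
- press_barrel: upright steel barrel of a filling press, open at the top, fixed on a white 116 x 116 x 14 mm foot. Origin: centre of the foot's underside, on the bore axis; z up. Bore 54 mm across; floor, a rubber pad that gives 1 mm for 3 N, at z = 20 mm; mouth at z = 140 mm with a 68 mm wide rolled rim. Two pins stick out to 39 mm from the axis along its y axis at z = 112 mm.
- piston: white plastic piston, 51 mm across, 26 mm tall, 235 g, on the floor of the bore, top face 94 mm below the mouth. Its rubber seal rubs in the bore: drawn straight at up to 30 mm/s it takes 6 to 10 N, weight included; off-axis it cocks and the load climbs. Origin: centre of its underside, z up. Two lugs on its face at y = +-16.5 to 20.5 mm (x = +-5 mm, 9 mm tall) carry the bail (bail_hinge).
- bail_hinge (a point): middle of the bail's hinge, on the piston's axis, 5 mm above its face; axes as piston. The bail: arch of 4 mm wire, 24 mm wide inside along y, crown 25 mm from the hinge, turning freely about y between stops 0.75 rad either way. It lies flopped towards -x or +x, mostly on the stop (rarely upright); which way is NOT reported. Its crown is then 17 mm off the axis, underside 21 mm over the face.
- pull_hook: hand hook, 165 mm long, 120 g, upright in its stand. Origin: on the shank axis at the underside of the round black guard (52 mm across, 5 mm thick); z up the handle, x the way the toe points. Handle: black bar 20 x 20 mm, sides along x and y, z = 5 to 59 mm. Shank: 5 mm wire down to z = -106 mm, bent there into a toe of 5 mm wire that reaches x = 14 mm, its end turned up to z = -97 mm.
- hook_seat (a point): where a caught wire sits on the toe: hook frame x = 5.5 mm (it may lie at 4.5 to 7), z = -99 mm, 7 mm over the toe's underside. Let down on top of a bail that leans its way, the toe presses it to its stop and stays up 25 to 30 mm above the piston's face; let down on the other side (toe towards the axis, shank 21 mm from it) it reaches the face and can be slid in under the crown.
- hook_stand: fixed wire stand for the hook: a steel collar (46 mm outside, 40 mm inside, 8 mm high, top at z = 114 mm) on three thin rods over an 84 mm round foot. Origin: centre of the foot's underside, z up. The hook hangs in it with its guard on the collar, shank on the axis to within 2 mm (hook origin 114 mm above the stand's origin); it may have any heading.
- board: fixed chopping board, 210 x 300 x 10 mm, lying flat, its long side along its y axis. Origin: centre of its underside; top at z = 10 mm.
- prep_cup: bystander: small prep cup, 66 mm across, 50 mm tall, loose. Origin: centre of its underside.
- timer: bystander: kitchen timer, 66 x 66 x 23 mm, loose. Origin: centre of its underside.
- scraper: bystander: dough scraper lying flat, 90 x 120 x 9 mm, loose. Origin: centre of its underside.
There are look-alikes about, which are no part of the job. Of the things that look like the pull_hook, the largest one is meant.

How it is judged:
By the outcome, as a careful person would: the job done as asked, in the order asked, and still so for the second after the job is handed in, with the robot touching nothing.
It also fails if it takes over 72 s, if anything falls off the work surface, if the arm or the gripper's body presses on something with over 40 N, if the wrist force passes 120 N, or if a joint passes its speed limit or range.

ROBOT

A 6-joint arm with a two-finger parallel gripper is mounted at the origin on a cart in front of the work surface, level with it; the furniture and walls round the work are solid. World frame = base frame: x ahead of the robot, y to its left, z up, the work surface at z = 0. Lengths are in m, angles in rad, forces in N, time in s.
With the tool pointing down it reaches from about 0.225 to 0.875 m from the base axis. Payload 3.4 kg.
Tool frame: the origin (TCP) lies on the centre line of the jaws, within the pads' length; the fingertips stand finger_overhang ahead of it and the grasp point (between the pads) lies 3 mm ahead of it (finger_overhang is the distance from the TCP to the fingertips, in m); z points along the fingers, y is the line along which they close (so a half turn about z gives the same grasp; the last joint's range is limited). The gripper opens to 85 mm and grips with 20 to 120 N. Pads are 22 mm wide; open, the fingers measure 114 mm over their backs; the gripper's body (76 mm by 85 mm) begins 54 mm behind the grasp point. The pads swing forward as they close: fully open they stand 13 mm farther back than shut.
Start: joints at [-1.27, 0.276, 1.505, -0, 1.361, -0.121], TCP at [0.235, -0.525, 0.253] pointing down, gripper open.
Joint ranges: [-2.89, 2.89], [-0.75, 2.08], [0.22, 2.7], [-1.18, 4.32], [0.11, 2.71], [-2.7, 2.7]. Speed limits (rad/s): [2.57, 2.57, 3.14, 3.14, 3.14, 3.14].

INTERFACE

Orientations are given as [roll, pitch, yaw] about the fixed x, y, z axes, in that order (R = Rz(yaw) Ry(pitch) Rx(roll)).
In Python, from station import sense, capture, sign_off, finger_overhang gives the robot as it stands.
- The arm moves only by the tool send_rows, never from a script. Its argument "series" is one flat list of numbers, 4 for each row, row after row: the shift along the tool's x, y, z in cm, then the turn about the tool's z in rad. In form: [dx, dy, dz, turn, dx, dy, dz, turn, ...]. A call has 1 to 12 rows; each row shifts and turns the commanded pose from where the row before left it, along the tool's axes as they then stand; what a row does not reach is not made up. A row lasts 1/12 s, in which the tool goes at most 41.7 mm and 7.16 degrees, less where a joint would pass 70% of its speed; a pose out of reach is approached as far as the arm can. A call with a gripper value outside its range is refused whole. "grip" is the finger opening in cm, from 0 to 8.54, set as the call begins (left out, the last holds). The fingers move at their own pace and stop on an object; "squeeze" is the grip in N (left out, the last holds). Time passes only in rows, so rows that do not move let the fingers close. It gives the time, the measured TCP pose, the force, the opening and the grip force at its end, in the units of the state.
- sense(): the state, without advancing time (a new reading comes with each control period).
- capture(name): name is "scene" or "top" or "wrist"; returns a dict with "image" (384x512x3 uint8, blue, green, red), "fov_y" (degrees; the focal length in pixels is half the picture's height over the tangent of half this angle, whatever the lens; pixels are square), "cx", "cy" (the principal point, pixels), "dist_coeffs" ([k1, k2, p1, p2, k3] as OpenCV has them; the pictures are not rectified), "R" (3x3) and "t" (3): a world point X has camera coordinates R X + t. Camera axes: x right, y down, z forward; pixel columns grow to the right and rows downward; lengths in m; the calibration is good to about 2 mm. A picture is of the moment at which its call begins. There is no depth.
- sign_off(): hands the job in; it is judged then, once.
The state is a dict: "t": time; "qpos": joint angles; "joint_vel": joint speeds; "joint_efforts": joint torques, N m; "position": TCP position; "tool_rot": TCP orientation; "force": force on the tool from outside, world axes, zero at the start; "wrist_torque": the same for the moment, N m; "gripper_width": finger opening in m; "gripper_force": force on a finger pad.
Only numpy, scipy, OpenCV 4.12 (cv2) and the standard library are available. Lean on these libraries where they do the work, as an engineer would, in place of code of your own. Each camera call takes 0.05 s, during which the arm holds its last target. There are 200 camera calls.

## Working session

There is one attempt and no reset: what is moved stays moved. The work goes in short steps, Python scripts to look and compute and a tool call to move; the robot and the scene stay as the last step left them, time stands still between calls to the robot, and variables do not carry over. Pictures are saved under pics/ and viewed, at most 10 in all, crops included, and the job is handed in when it is done.

Besides the shell and the picture viewer there is one more tool, called after "Call:" as name(argument=value, ...), one argument or row to a line, values as JSON. send_rows: Moves the arm, as the interface text tells. Its arguments: {"type":"object","properties":{"series":{"type":"array","items":{"type":"number"}},"grip":{"type":"number"},"squeeze":{"type":"number"}},"required":["series"]}

```bash
mkdir -p pics; ls; cat > h.py <<'E'
import numpy as np, cv2
from station import sense, capture, finger_overhang
def cam(n):
    c=capture(n); h=c["image"].shape[0]; f=h/2/np.tan(np.radians(c["fov_y"])/2)
    c["K"]=np.array([[f,0,c["cx"]],[0,f,c["cy"]],[0,0,1.]]); c["d"]=np.array(c["dist_coeffs"],float)
    c["R"]=np.array(c["R"]); c["t"]=np.array(c["t"]); return c
def toz(c,uv,z):
    p=cv2.undistortPoints(np.array(uv,float).reshape(-1,1,2),c["K"],c["d"])[:,0]
    o=-c["R"].T@c["t"]; r=np.c_[p,np.ones(len(p))]@c["R"]; z=np.broadcast_to(z,len(p))
    return o+r*((z-o[2])/r[:,2])[:,None]
def proj(c,X):
    return cv2.projectPoints(np.array(X,float).reshape(-1,1,3),cv2.Rodrigues(c["R"])[0],c["t"],c["K"],c["d"])[0][:,0]
def save(c,n): cv2.imwrite("pics/"+n,c["image"])
E
python3 - <<'E'
from h import *
import pickle
print(finger_overhang,sense())
cs={}
for n in("scene","top"):
    c=cam(n);cs[n]=c;cv2.imwrite(f"pics/{n}0.png",cv2.resize(c["image"],(800,600),interpolation=cv2.INTER_CUBIC)); print(n,-c["R"].T@c["t"],c["K"][0,0],c["d"])
pickle.dump(cs,open("c0.pkl","wb"))
E
```

```text
pics
0.022 {'t': 0.0, 'qpos': array([-1.27000707e+00,  2.76647347e-01,  1.50615083e+00, -6.62948823e-09,
        1.36068214e+00, -1.20991969e-01]), 'joint_vel': array([ 0.00119414, -0.00074923, -0.00078915,  0.00151489,  0.00184855,
        0.00014877]), 'joint_efforts': array([-3.51018061e-04, -4.16780877e+01, -2.45806199e+01, -2.87402690e-04,
        1.09448552e-02, -6.02581238e-06]), 'position': array([ 0.23525158, -0.52414121,  0.25240276]), 'tool_rot': array([-3.13971880e+00, -2.27827883e-04,  4.21781016e-01]), 'force': array([-0.23678826,  0.02083548,  0.22249902]), 'wrist_torque': array([-0.03636695, -0.06156013, -0.03626894]), 'gripper_force': 0.0, 'gripper_width': 0.08517701864363436}
scene [-0.12786232 -0.75072173  0.73484574] 462.11184801884605 [0.02049331 0.         0.         0.         0.        ]
top [ 0.46433037 -0.06592942  1.14665879] 399.7467263021078 [-0.00341495  0.          0.          0.          0.        ]
```

View pics/scene0.png

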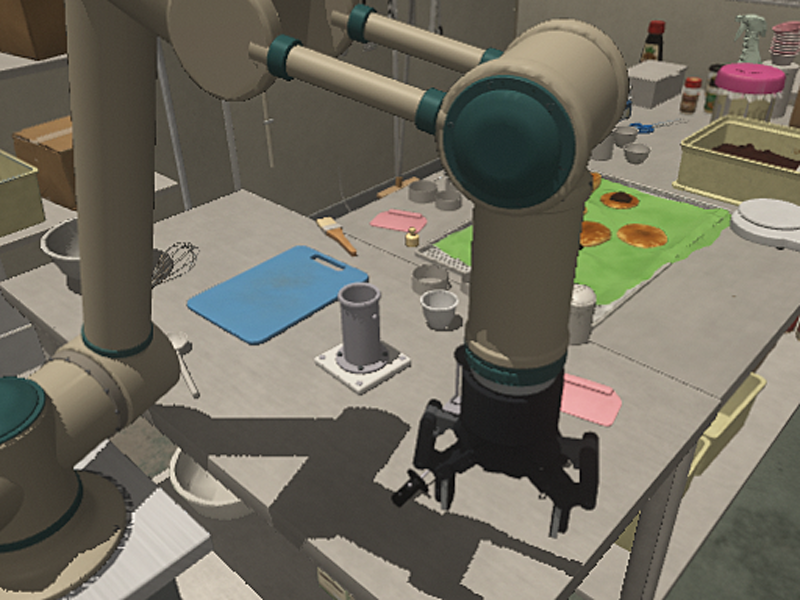

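View pics/top0.png

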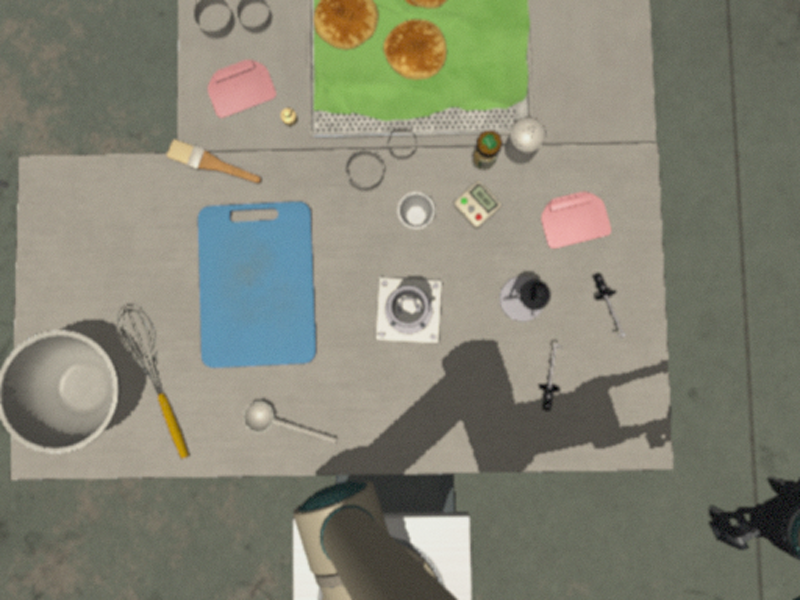

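The top view (enlarged) shows the barrel at (409,308), with foot corners (378,278), (442,279), (440,343) and (376,341). The board corners are (199,204), (311,201), (316,360) and (203,366). The hook is in its stand at about (520,298), guard at (535,293), and the two smaller hooks lying down are look-alikes.

```bash
python3 - <<'E'
from h import *
import pickle
cs=pickle.load(open("c0.pkl","rb"));c=cs["top"]
s=lambda L:(np.array(L)+.5)*.64-.5
np.set_printoptions(precision=4,suppress=True)
f=toz(c,s([(378,278),(442,279),(440,343),(376,341)]),.014);print(f,f.mean(0),[np.linalg.norm(f[i]-f[i-1]) for i in range(4)])
print('rim',toz(c,s([(409,307)]),.14))
b=toz(c,s([(198,203),(312,201),(316,360),(202,367)]),.01);print(b,b.mean(0))
print('foot,guard',toz(c,s([(519,297)]),.002),toz(c,s([(535,293)]),.13))
im=c["image"]
def crop(x0,y0,x1,y1,k): return cv2.resize(im[y0:y1,x0:x1],None,fx=k,fy=k,interpolation=cv2.INTER_CUBIC)
a=np.hstack([crop(235,170,290,225,7),crop(312,165,367,220,7)])
cv2.imwrite("pics/crop1.png",a);print(a.shape)
E
```

```text
[[ 0.5814 -0.0039  0.014 ]
 [ 0.5775 -0.1205  0.014 ]
 [ 0.4613 -0.1144  0.014 ]
 [ 0.4669  0.0013  0.014 ]] [ 0.5218 -0.0594  0.014 ] [np.float64(0.11461236281355146), np.float64(0.11662023045051427), np.float64(0.11629726317942875), np.float64(0.11582505050833136)]
rim [[ 0.5205 -0.0602  0.14  ]]
[[0.7273 0.3278 0.01  ]
 [0.727  0.1164 0.01  ]
 [0.4344 0.1109 0.01  ]
 [0.4251 0.3184 0.01  ]] [0.5785 0.2184 0.01  ]
foot,guard [[ 0.543  -0.2615  0.002 ]] [[ 0.5403 -0.2658  0.13  ]]
(385, 770, 3)
```

View pics/crop1.png

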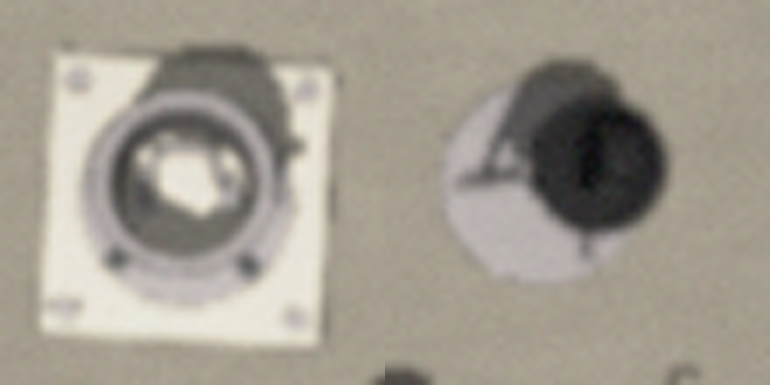

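```bash
python3 - <<'E'
from h import *
np.set_printoptions(precision=4,suppress=True)
c=cam("wrist");s=sense()
o=-c["R"].T@c["t"];y=s["tool_rot"][2]
T=np.array([[np.cos(y),np.sin(y),0],[np.sin(y),-np.cos(y),0],[0,0,-1]])
print(T.T@(o-s["position"]),c["R"]@T,c["K"][0])
t=cam("top")
print('guard',toz(t,[(342.6,188.2)],.119),'rim',toz(t,[(260.9,195.9)],.14))
def go(x,yy,z): print(T.T@(np.array([x,yy,z])-s["position"])*100)
go(.54,-.263,.26); go(.52,-.06,.30)
E
```

```text
[ 0.0796 -0.0002 -0.1194] [[-0.0009  1.      0.0006]
 [-0.9505 -0.0007 -0.3106]
 [-0.3106 -0.0008  0.9505]] [264.6791   0.     255.5618]
guard [[ 0.5388 -0.2689  0.119 ]] rim [[ 0.5215 -0.0585  0.14  ]]
[ 38.4958 -11.3579  -0.735 ]
[ 44.9828 -30.6973  -4.735 ]
```

Call:
send_rows(
  series=[3.1,-2.56,0,0,3.1,-2.56,0,0,3.1,-2.56,0,0,3.1,-2.56,0,0,3.1,-2.56,0,0,3.1,-2.56,0,0,3.1,-2.56,0,0,3.1,-2.56,0,0,3.1,-2.56,0.5,0,3.1,-2.56,1,0,3.1,-2.56,1.5,0,3.1,-2.56,1.5,0],
)

```text
t: 1.2
position: [0.4487, -0.0923, 0.2092]
tool_rot: [3.14, -0.001, 0.422]
force: [2.1, -1.4, 0.5]
gripper_width: 0.0855
gripper_force: 0.0
```

Call:
send_rows(
  series=[0,0,0,0,0,0,0,0],
)

```text
t: 1.37
position: [0.4478, -0.0921, 0.2083]
tool_rot: [-3.14, 0.002, 0.427]
force: [0.1, -0.4, 0.8]
gripper_width: 0.0854
gripper_force: 0.0
```

```bash
python3 - <<'E'
from h import *
import pickle
np.set_printoptions(precision=4,suppress=True)
c=cam("wrist");s=sense();print(s["t"],s["position"],s["tool_rot"],s["force"]);pickle.dump(c,open("wb.pkl","wb"))
print(-c["R"].T@c["t"])
p=proj(c,[(.5215,-.0585,.046),(.5215,-.0585,.14)]);print(p)
u,v=p.mean(0).astype(int);im=c["image"]
x0,y0=max(u-50,0),max(v-50,0);print(x0,y0)
cv2.imwrite("pics/w1.png",cv2.resize(im[y0:y0+100,x0:x0+100],None,fx=6,fy=6,interpolation=cv2.INTER_CUBIC))
E
```

```text
1.4167 [ 0.4479 -0.0936  0.2089] [-3.1415  0.0012  0.4244] [-0.3539 -0.5083 -0.0302]
[ 0.5204 -0.0588  0.3276]
[[255.8224  98.4345]
 [255.8953  97.868 ]]
205 48
```

View pics/w1.png

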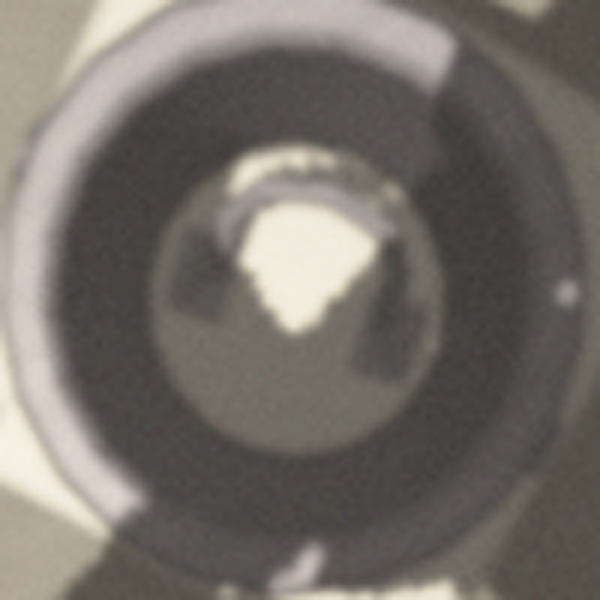

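The bail's crown shows at about crop (308,192), so it leans towards image-up, which is roughly world +x. The lugs are at about (200,270) and (390,330). Next I'll check the yaw by overlaying the bail model.

```bash
python3 - <<'E'
from h import *
import pickle
c=pickle.load(open("wb.pkl","rb"));im=c["image"]
x0,y0,k=226,65,8
cr=im[y0:y0+70,x0:x0+60]; 
g=np.clip((cr/255.)**.5*255,0,255).astype(np.uint8)
g=cv2.resize(g,None,fx=k,fy=k,interpolation=cv2.INTER_CUBIC)
ctr=toz(c,[(205+(297+.5)/6-.5,48+(298+.5)/6-.5)],.046)[0];print(ctr)
def arch(yaw,r):
    a=np.linspace(0,np.pi,20); P=[(r,0)]+[(r*np.cos(t),25-14+r*np.sin(t)) for t in a]+[(-r,0)]
    P=np.array(P)/1000; t=.75
    L=np.c_[P[:,1]*np.sin(t),P[:,0],P[:,1]*np.cos(t)+.005]
    R=np.array([[np.cos(yaw),-np.sin(yaw),0],[np.sin(yaw),np.cos(yaw),0],[0,0,1]])
    return L@R.T+ctr
def lug(yaw,s):
    L=np.array([(-5,16.5,9),(5,16.5,9),(5,20.5,9),(-5,20.5,9),(-5,16.5,9)])/1000.;L[:,1]*=s
    R=np.array([[np.cos(yaw),-np.sin(yaw),0],[np.sin(yaw),np.cos(yaw),0],[0,0,1]])
    return L@R.T+ctr
out=[]
for yaw in(.12,.27):
    o=g.copy()
    for X in(arch(yaw,12),arch(yaw,16),lug(yaw,1),lug(yaw,-1)):
        q=(proj(c,X)-[x0,y0]+.5)*k
        cv2.polylines(o,[q.astype(int).reshape(-1,1,2)],False,(0,0,255) if yaw<.2 else (0,200,0),1)
    out.append(o[:,60:430] if 0 else o[:, 60:440])
cv2.imwrite("pics/o1.png",np.hstack(out));print(np.hstack(out).shape)
E
```

```text
[ 0.52181273 -0.05642833  0.046     ]
(560, 760, 3)
```

View pics/o1.png

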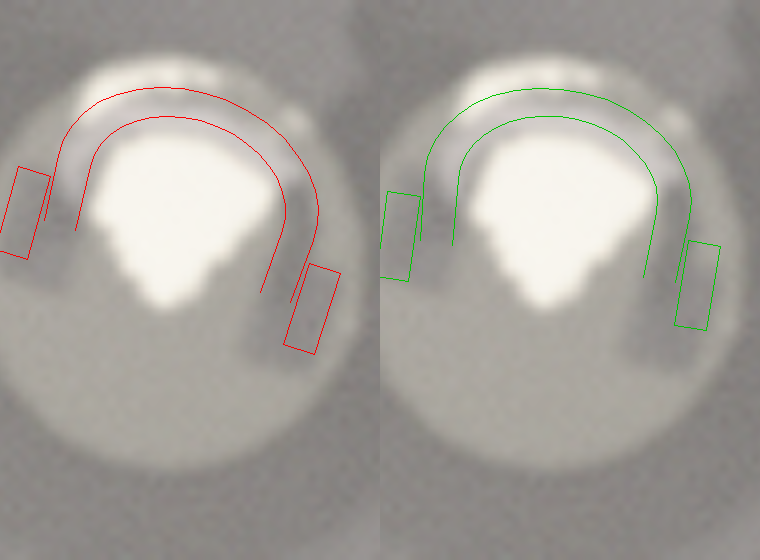

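Red (yaw 0.12) fits best, so I take about 0.15 with the crown leaning to piston +x. Next is the hook's heading: a scene crop, now that the gripper is out of the way.

```bash
python3 - <<'E'
from h import *
import pickle
c=cam("scene");pickle.dump(c,open("s1.pkl","wb"));im=c["image"]
p=proj(c,[(.54,-.266,.01),(.54,-.266,.114),(.54,-.266,.173)]);print(p)
u,v=p.mean(0).astype(int);x0,y0=u-40,v-45;print(x0,y0)
cr=im[y0:y0+85,x0:x0+80];g=((cr/255.)**.6*255).astype(np.uint8)
cv2.imwrite("pics/s1.png",cv2.resize(g,None,fx=7,fy=7,interpolation=cv2.INTER_CUBIC))
E
```

```text
[[301.68822643 262.70837351]
 [303.52947429 227.09283668]
 [304.67324375 205.09441709]]
263 186
```

View pics/s1.png

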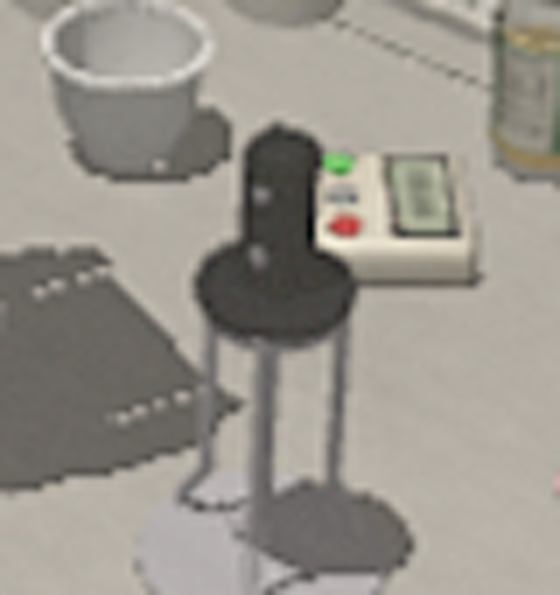

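Call:
send_rows(
  series=[-1.7,1.1,0,0,-1.7,1.1,0,0,-1.7,1.1,1,0,-1.6,1.1,2,0,0,0,2.5,0,0,0,0,0,0,0,0,0],
)

```text
t: 2.05
position: [0.4038, -0.1628, 0.1541]
tool_rot: [-3.14, 0.001, 0.418]
force: [0.6, -0.3, 0.1]
gripper_width: 0.0854
gripper_force: 0.0
```

```bash
python3 - <<'E'
from h import *
import pickle
np.set_printoptions(precision=4,suppress=True)
c=cam("wrist");pickle.dump(c,open("wh.pkl","wb"));im=c["image"];s=sense();print(s["position"],s["tool_rot"])
p=proj(c,[(.54,-.266,.01),(.54,-.266,.114),(.54,-.266,.173)]);print(p)
x0,x1=int(max(p[:,0].min()-40,0)),int(min(p[:,0].max()+45,512));y0=int(max(p[:,1].min()-45,0));y1=int(p[:,1].max()+45)
k=min(800/(x1-x0),600/(y1-y0));k=int(k);print(x0,y0,x1,y1,k)
g=((im[y0:y1,x0:x1]/255.)**.6*255).astype(np.uint8)
cv2.imwrite("pics/wh.png",cv2.resize(g,None,fx=k,fy=k,interpolation=cv2.INTER_CUBIC))
E
```

```text
[ 0.4049 -0.163   0.155 ] [ 3.1408 -0.0004  0.4196]
[[413.1013  97.2448]
 [512.9381  96.3687]
 [652.1265  96.3202]]
373 51 512 142 5
```

View pics/wh.png

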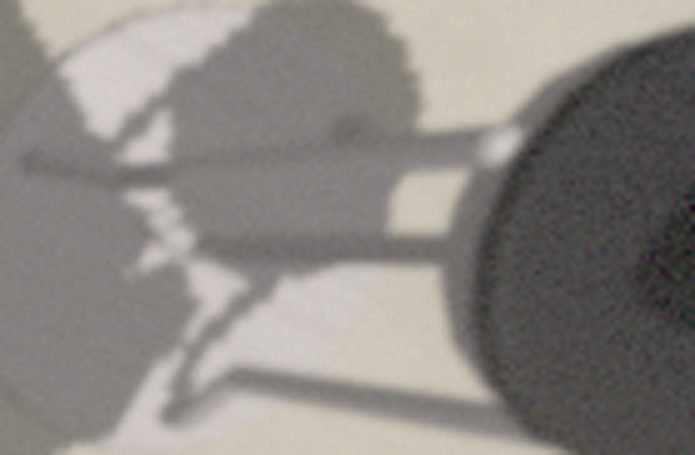

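The shank bottom is at about (197,247) in the crop, but the toe lies nearly along the line of sight. I'll put the camera over the hook for the handle's orientation and make one composite of the views.

Call:
send_rows(
  series=[0,1,-3,0,0,3.4,-2.5,0,0,3.4,0,0,0,3.4,0,0,0.1,3.4,0,0,0,0,0,0,0,0,0,0],
)

```text
t: 2.68
position: [0.4667, -0.296, 0.2102]
tool_rot: [3.139, -0.001, 0.42]
force: [0.0, 0.9, -0.7]
gripper_width: 0.0855
gripper_force: 0.0
```

```bash
python3 - <<'E'
from h import *
import pickle
np.set_printoptions(precision=4,suppress=True)
c=cam("wrist");pickle.dump(c,open("wt.pkl","wb"));s=sense();print(s["position"],s["tool_rot"])
def cr(c,u,v,w,h,k,gm):
    x0,y0=int(u-w/2),int(v-h/2);x0=max(0,min(x0,512-w));y0=max(0,min(y0,384-h));print(x0,y0,w,h,k)
    g=((c["image"][y0:y0+h,x0:x0+w]/255.)**gm*255).astype(np.uint8);return cv2.resize(g,(w*k,h*k),interpolation=cv2.INTER_CUBIC)
p=proj(c,[(.54,-.266,.173),(.54,-.266,.119)]);print(p)
A=cr(c,*p[0],100,100,4,.5)
h=pickle.load(open("wh.pkl","rb"));B=cr(h,373+215/5,51+250/5,40,40,10,.6)
sc=cam("scene");q=proj(sc,[(.54,-.266,.01)])[0];pickle.dump(sc,open("s2.pkl","wb"))
S=cr(pickle.load(open("s1.pkl","rb")),q[0],q[1]-3,40,20,10,.6)
cv2.imwrite("pics/mix.png",np.vstack([np.hstack([A,B]),np.hstack([S,np.zeros_like(S)])]))
E
```

```text
[ 0.4658 -0.2945  0.2099] [ 3.1409 -0.0007  0.4212]
[[260.2417 101.0052]
 [258.7923 100.8669]]
210 51 100 100 4
396 81 40 40 10
281 249 40 20 10
```

View pics/mix.png

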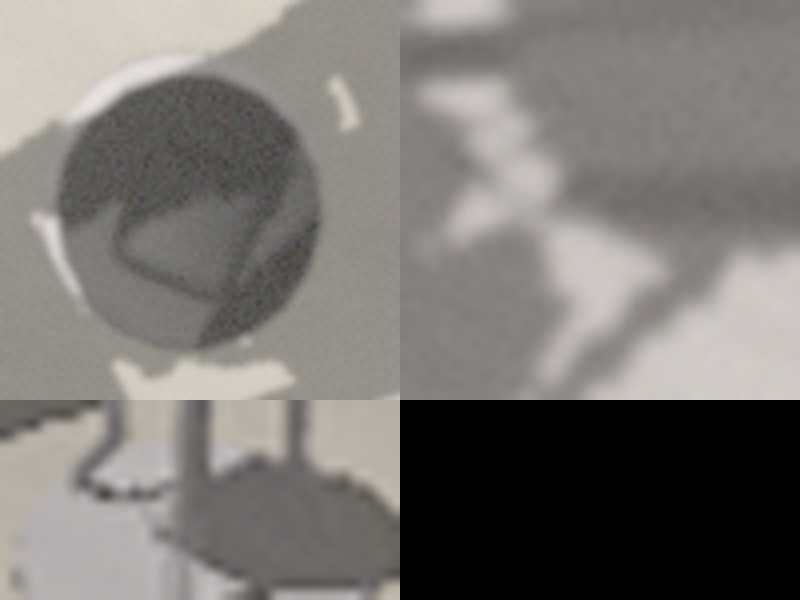

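```bash
python3 - <<'E'
from h import *
import pickle
np.set_printoptions(precision=4,suppress=True)
c=pickle.load(open("wt.pkl","rb"));s=sense();print(s["qpos"],s["tool_rot"][2])
g=toz(c,[(257.7-.4,103.7-.4)],.119)[0];print(g)
print([np.ptp(toz(c,[(210+60/4,103),(210+322/4,103)],.119)[:,0:2],axis=0)])
y=s["tool_rot"][2];T=np.array([[np.cos(y),np.sin(y)],[np.sin(y),-np.cos(y)]])
print(T.T@(g[:2]-s["position"][:2])*100)
E
```

```text
[-0.6896  0.2669  1.6297  0.0003  1.2447  0.4592] 0.4219034757777007
[ 0.5379 -0.2657  0.119 ]
[array([0.0203, 0.0455])]
[7.7687 0.4259]
```

Guard measured at (0.538, -0.266), matching the top view (0.539, -0.269), and the handle sides lie at yaw ≈ -0.04 mod 90°. I'll go over it with tool yaw ≈ 1.53.

Call:
send_rows(
  series=[2.6,0.14,-0.5,0,2.6,0.14,0,0,2.58,0.14,0,0,0,0,0,-0.123,0,0,0,-0.123,0,0,0,-0.123,0,0,0,-0.123,0,0,0,-0.123,0,0,0,-0.123,0,0,0,-0.123,0,0,0,-0.123,0,0,0,-0.123],
)

```text
t: 3.78
position: [0.5375, -0.2645, 0.2148]
tool_rot: [3.141, -0.0, 1.536]
force: [-0.8, 0.6, -0.5]
gripper_width: 0.0853
gripper_force: 0.0
```

Call:
send_rows(
  series=[0,0,1,0,0,0,2,0,0,0,2,0,0,0,1.2,0,0,0,0,0],
)

```text
t: 4.2
position: [0.5358, -0.2638, 0.1488]
tool_rot: [-3.136, -0.004, 1.527]
force: [-0.5, -1.0, -1.6]
gripper_width: 0.0856
gripper_force: 0.0
```

Call:
send_rows(
  series=[-0.2,0.1,0,0,0,0,0,0,0,0,0,0,0,0,0,0,0,0,0,0,0,0,0,0,0,0,0,0,0,0,0,0],
  grip=1.0,
  squeeze=80,
)

```text
t: 4.87
position: [0.5393, -0.2684, 0.1528]
tool_rot: [3.14, 0.001, 1.529]
force: [-0.6, -0.3, 4.4]
gripper_width: 0.0191
gripper_force: 78.1
```

Call:
send_rows(
  series=[0,0,-0.5,0,0,0,-1,0,0,0,-2,0,0,0,-2,0,0,0,-2,0,0,0,-2.5,0,0,0,-2.5,0,0,0,-2.5,0,0,0,-2.5,0,0,0,-1.5,0,0,0,0,0,0,0,0,0],
)

```text
t: 5.87
position: [0.5391, -0.2682, 0.3425]
tool_rot: [3.14, 0.001, 1.529]
force: [0.1, 0.2, -1.1]
gripper_width: 0.0192
gripper_force: 77.9
```

```bash
python3 - <<'E'
from h import *
import pickle
np.set_printoptions(precision=4,suppress=True)
s=sense();P=s["position"];print(s["t"],P,s["tool_rot"],s["force"])
c=cam("scene");w=cam("wrist");t=cam("top");pickle.dump([s,c,w,t],open("lift.pkl","wb"))
o=P-[0,0,.038] # hook origin approx
def cr(c,X,w,h,k,gm):
    u,v=proj(c,[X])[0];print(u,v)
    x0,y0=int(u-w/2),int(v-h/2);x0=max(0,min(x0,512-w));y0=max(0,min(y0,384-h));print(x0,y0,w,h,k)
    g=((c["image"][y0:y0+h,x0:x0+w]/255.)**gm*255).astype(np.uint8);return cv2.resize(g,(w*k,h*k),interpolation=cv2.INTER_CUBIC)
A=cr(c,o-[0,0,.08],50,75,8,.6)
B=cr(w,o-[0,0,.08],50,75,8,.6)
cv2.imwrite("pics/l1.png",np.hstack([A,B]))
E
```

```text
5.8667 [ 0.5391 -0.2682  0.3425] [3.1402 0.0008 1.5288] [ 0.0533  0.1978 -1.1341]
306.3049741102415 185.21507535160322
281 147 50 75 8
256.4897245729914 189.465538529912
231 151 50 75 8
```

View pics/l1.png

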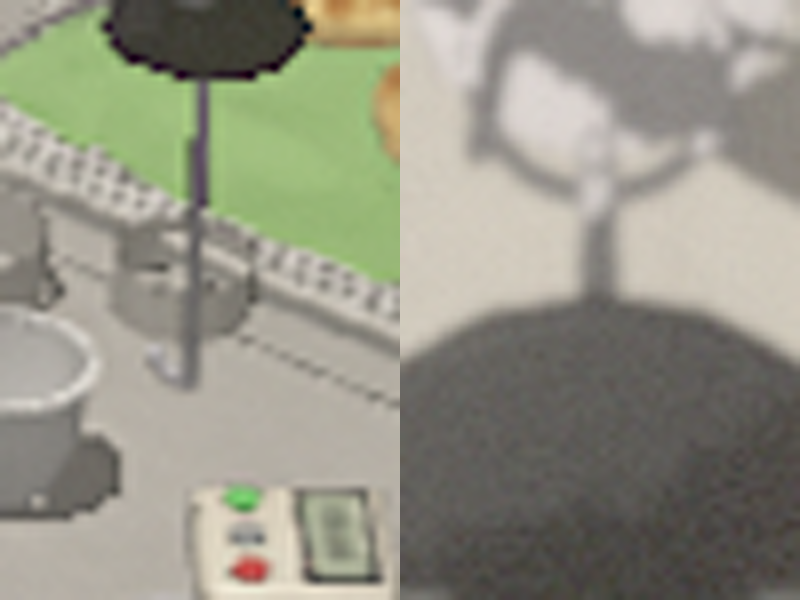

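The toe points left and away in the scene view: bottom at (190,385), tip at (155,355). It shows straight up in the wrist view, so it points along tool +x (heading ≈ 1.53). Next: how the hook sits relative to the TCP, and the way to the barrel.

```bash
python3 - <<'E'
from h import *
import pickle
np.set_printoptions(precision=4,suppress=True)
s,c,w,t=pickle.load(open("lift.pkl","rb"));P=s["position"]
y=s["tool_rot"][2];T=np.array([[np.cos(y),np.sin(y),0],[np.sin(y),-np.cos(y),0],[0,0,-1]])
def q(c,d): return proj(c,[P+T@np.array(d)])[0]
for d in [(0,0,.1448-.0025),(.002,0,.1423),(0,.002,.1423),(.0115,0,.136)]: print(d,(q(c,d)-[281,147]+.5)*8,(q(w,d)-[231,151]+.5)*8+[400,0])
sh=np.array([(281+192/8-.5,147+382/8-.5)])
# guard outer: predicted centre in scene
print('guard bottom centre',(q(c,(0,0,.0388))-[281,147]+.5)*8)
A=np.array([.5218,-.0570]);e=np.array([np.cos(.15),np.sin(.15)]);print(A-.012*e,A-.0055*e,A-.012*e-P[:2])
E
```

```text
(0, 0, 0.1423) [202.2858 387.9728] [607.3503 250.8907]
(0.002, 0, 0.1423) [196.4396 385.1048] [607.3525 236.0011]
(0, 0.002, 0.1423) [207.1805 384.9869] [622.8945 250.8794]
(0.0115, 0, 0.136) [169.8097 351.5825] [607.5028 177.3264]
guard bottom centre [220.8729  38.9839]
[ 0.5099 -0.0588] [ 0.5164 -0.0578] [-0.0292  0.2094]
```

Call:
send_rows(
  series=[1.5,-0.3,0,0,3,-0.6,0,0,3.3,-0.62,0,0,3.3,-0.62,0,0,3.3,-0.62,0,0,3.3,-0.62,0,0,2.95,-0.59,0,0,0,0,0,0.115,0,0,0,0.115,0,0,0,0.115,0,0,0,0.115,0,0,0,0.115],
)

```text
t: 7.02
position: [0.507, -0.0589, 0.3408]
tool_rot: [-3.139, 0.0, 0.949]
force: [-0.9, 0.4, -1.3]
gripper_width: 0.0191
gripper_force: 77.8
```

Call:
send_rows(
  series=[0,0,0,0.115,0,0,0,0.115,0,0,0,0.115,0,0,0,0.115,0,0,0,0.115,0,0,0,0.115,0,0,0,0.115,0,0,0,0,0,0,0,0],
)

```text
t: 7.77
position: [0.5073, -0.0594, 0.3411]
tool_rot: [-3.141, 0.002, 0.152]
force: [0.1, -0.7, -0.9]
gripper_width: 0.0191
gripper_force: 77.7
```

```bash
python3 - <<'E'
from h import *
import pickle
np.set_printoptions(precision=4,suppress=True)
for i in range(2):
    w=cam("wrist");s=sense();print(s["t"],s["position"],s["tool_rot"],s["force"],s["qpos"][5])
P=s["position"]
pickle.dump([s,w],open("above.pkl","wb"))
y=s["tool_rot"][2];T=np.array([[np.cos(y),np.sin(y),0],[np.sin(y),-np.cos(y),0],[0,0,-1]])
print(proj(w,[P+T@np.array([.002,-.001,.1423]),P+T@np.array([.0135,-.001,.136]),(.5218,-.057,.14)]))
t=cam("scene");print(proj(t,[(.5218,-.057,.14)]))
im=t["image"];u,v=proj(t,[(.5218,-.057,.17)])[0].astype(int)
A=cv2.resize(im[v-35:v+40,u-25:u+25],None,fx=8,fy=8,interpolation=cv2.INTER_CUBIC)
im=w["image"];B=cv2.resize(im[100:250,206:306],(400,600),interpolation=cv2.INTER_CUBIC)
print(u-25,v-35)
cv2.imwrite("pics/ab.png",np.hstack([A,B]))
E
```

```text
7.8167 [ 0.5074 -0.0595  0.3413] [-3.1409  0.0012  0.1519] [-1.3539  0.3016 -0.9713] 1.1657182526385246
7.8667 [ 0.5076 -0.0597  0.3414] [-3.141   0.0009  0.1513] [ 0.1206  0.3533 -1.2531] 1.1661449387030294
[[254.9757 178.8658]
 [254.9526 169.5746]
 [255.4652 155.4651]]
[[230.7924 187.2258]]
205 141
```

View pics/ab.png

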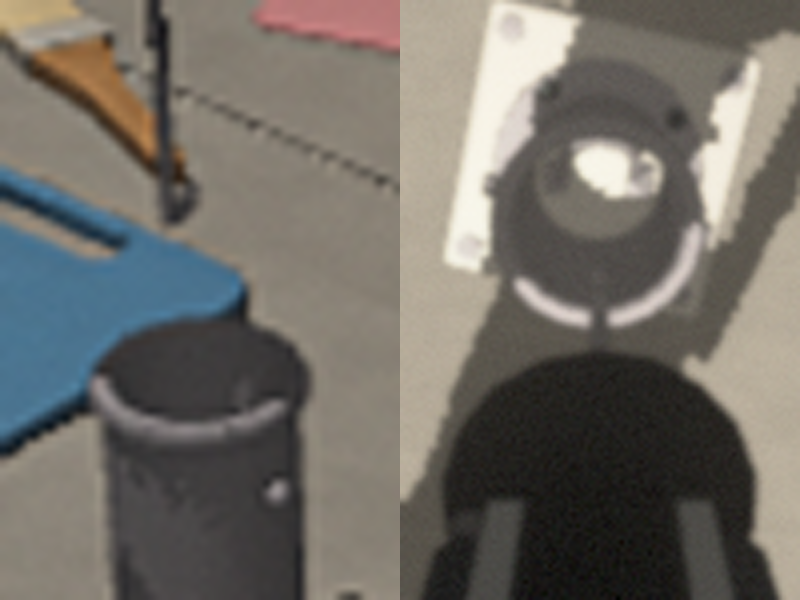

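Left: the shank bottom is at (172,215) and the rim centre at (200,379), as predicted within a pixel. Right: the shank lines up with the bore sideways, both at x ≈ 600. The pictures are used up, so from here on I work by numbers.

```bash
python3 - <<'E'
from h import *
import pickle
np.set_printoptions(precision=4,suppress=True)
s,w=pickle.load(open("above.pkl","rb"));P=s["position"];t=cam("scene")
y=s["tool_rot"][2];T=np.array([[np.cos(y),np.sin(y),0],[np.sin(y),-np.cos(y),0],[0,0,-1]])
for d in [0,.002,.004]: print(d,(proj(t,[P+T@np.array([d,-.0005,.1423]),P+T@np.array([d,-.0005,.1448])])-[205,141]+.5)*8)
print((proj(t,[(.5218,-.057,.14)])-[205,141]+.5)*8)
E
```

```text
0 [[171.8704 224.3944]
 [172.2953 231.8347]]
0.002 [[176.0083 221.5155]
 [176.4275 228.95  ]]
0.004 [[180.1356 218.6438]
 [180.5491 226.0725]]
[[210.3393 373.806 ]]
```

Call:
send_rows(
  series=[0,0,1,0,0,0,1.5,0,0,0,1.5,0,0,0,1.5,0,0,0,1.5,0,0,0,1.5,0,0,0,1.5,0,0,0,1.2,0,0,0,0.9,0,0,0,0.6,0,0,0,0.3,0,0,0,0,0],
)

```text
t: 8.97
position: [0.5078, -0.0601, 0.2113]
tool_rot: [-3.141, 0.001, 0.149]
force: [0.8, 0.5, -0.5]
gripper_width: 0.019
gripper_force: 77.8
```

Call:
send_rows(
  series=[0,0,0.4,0,0,0,0.4,0,0,0,0.3,0,0,0,0.2,0,0,0,0,0,0,0,0,0],
)

```text
t: 9.47
position: [0.508, -0.0602, 0.1988]
tool_rot: [3.142, 0.0, 0.149]
force: [-0.2, -0.7, -1.6]
gripper_width: 0.019
gripper_force: 77.8
```

Call:
send_rows(
  series=[0,0,0.25,0,0,0,0.2,0,0,0,0.1,0,0,0,0,0,0,0,0,0],
)

```text
t: 9.88
position: [0.508, -0.0602, 0.1933]
tool_rot: [3.142, 0.0, 0.149]
force: [-0.7, -0.4, -1.7]
gripper_width: 0.0196
gripper_force: 77.8
```

Call:
send_rows(
  series=[0,0,0.1,0,0,0,0,0,0,0,0,0],
)

```text
t: 10.13
position: [0.508, -0.0602, 0.1923]
tool_rot: [3.142, 0.0, 0.149]
force: [1.6, 0.2, -1.8]
gripper_width: 0.019
gripper_force: 77.8
```

Call:
send_rows(
  series=[0,0,0.1,0,0,0,0,0,0,0,0,0],
)

```text
t: 10.38
position: [0.508, -0.0602, 0.1913]
tool_rot: [3.142, 0.0, 0.149]
force: [-0.1, 0.9, -0.7]
gripper_width: 0.0189
gripper_force: 77.8
```

Call:
send_rows(
  series=[0,0,-0.3,0,0.4,0,0,0,0.4,0,0,0,0.4,0,0,0,0.3,0,0,0,0.2,0,0,0,0,0,0,0,0,0,0,0],
)

```text
t: 11.05
position: [0.5249, -0.0576, 0.1942]
tool_rot: [-3.142, 0.0, 0.149]
force: [-0.7, -0.1, -0.9]
gripper_width: 0.0189
gripper_force: 77.8
```

Call:
send_rows(
  series=[0.15,0,0,0,0,0,0,0,0,0,0,0],
)

```text
t: 11.3
position: [0.5263, -0.0574, 0.1943]
tool_rot: [3.142, 0.0, 0.149]
force: [0.9, 0.2, -1.8]
gripper_width: 0.0191
gripper_force: 77.8
```

Call:
send_rows(
  series=[0.1,0,0,0,0,0,0,0,0,0,0,0],
)

```text
t: 11.55
position: [0.5273, -0.0573, 0.1944]
tool_rot: [3.141, -0.0, 0.149]
force: [-0.1, -0.1, -0.6]
gripper_width: 0.0193
gripper_force: 77.8
```

Call:
send_rows(
  series=[0.1,0,0,0,0,0,0,0,0,0,0,0],
)

```text
t: 11.8
position: [0.5283, -0.0571, 0.1943]
tool_rot: [3.142, 0.0, 0.149]
force: [-0.3, -0.2, -1.5]
gripper_width: 0.0195
gripper_force: 77.8
```

Call:
send_rows(
  series=[0.1,0,0,0,0,0,0,0,0,0,0,0],
)

```text
t: 12.05
position: [0.5294, -0.057, 0.1944]
tool_rot: [3.141, -0.0, 0.149]
force: [0.1, 0.5, -0.5]
gripper_width: 0.0189
gripper_force: 77.8
```

Call:
send_rows(
  series=[0.1,0,0,0,0,0,0,0,0,0,0,0],
)

```text
t: 12.3
position: [0.5303, -0.0568, 0.1944]
tool_rot: [3.142, -0.0, 0.149]
force: [-0.9, 0.5, -2.1]
gripper_width: 0.0191
gripper_force: 77.8
```

Call:
send_rows(
  series=[0.1,0,0,0,0,0,0,0,0,0,0,0],
)

```text
t: 12.55
position: [0.5312, -0.0567, 0.1943]
tool_rot: [-3.142, 0.0, 0.149]
force: [-0.8, -0.0, -1.4]
gripper_width: 0.0193
gripper_force: 77.8
```

Call:
send_rows(
  series=[0.1,0,0,0,0,0,0,0,0,0,0,0],
)

```text
t: 12.8
position: [0.5318, -0.0566, 0.1942]
tool_rot: [-3.142, 0.001, 0.149]
force: [-1.1, -0.1, -0.2]
gripper_width: 0.0192
gripper_force: 77.7
```

Call:
send_rows(
  series=[0.1,0,0,0,0,0,0,0,0,0,0,0],
)

```text
t: 13.05
position: [0.5325, -0.0565, 0.1941]
tool_rot: [-3.142, 0.002, 0.149]
force: [-2.3, -0.2, 0.0]
gripper_width: 0.0195
gripper_force: 77.7
```

Call:
send_rows(
  series=[-0.15,0,0,0,0,0,-0.2,0,0,0,-0.3,0,0,0,-0.3,0,0,0,-0.2,0,0,0,-0.2,0,0,0,0,0,0,0,0,0],
)

```text
t: 13.72
position: [0.5319, -0.0566, 0.2067]
tool_rot: [3.141, -0.001, 0.149]
force: [-2.1, 0.9, -1.0]
gripper_width: 0.0191
gripper_force: 78.0
```

Call:
send_rows(
  series=[-0.1,0,-0.1,0,-0.1,0,-0.1,0,-0.1,0,-0.08,0,-0.1,0,-0.06,0,-0.1,0,-0.05,0,0,0,0,0,0,0,0,0],
)

```text
t: 14.3
position: [0.5269, -0.0573, 0.2103]
tool_rot: [3.142, -0.0, 0.149]
force: [-1.1, 0.1, -2.1]
gripper_width: 0.0196
gripper_force: 77.9
```

Call:
send_rows(
  series=[-0.15,0,-0.06,0,-0.15,0,-0.06,0,-0.2,0,-0.06,0,-0.2,0,-0.04,0,-0.2,0,-0.03,0,-0.2,0,-0.02,0,-0.15,0,0,0,0,0,0,0,0,0,0,0],
)

```text
t: 15.05
position: [0.5145, -0.0593, 0.2131]
tool_rot: [3.141, -0.0, 0.149]
force: [0.5, -0.4, -1.9]
gripper_width: 0.0193
gripper_force: 77.8
```

Call:
send_rows(
  series=[0,0,-0.1,0,0,0,-0.1,0,0,0,0,0],
)

```text
t: 15.3
position: [0.5139, -0.0591, 0.2141]
tool_rot: [-3.141, 0.002, 0.149]
force: [-0.4, -0.8, -6.4]
gripper_width: 0.019
gripper_force: 78.0
```

Call:
send_rows(
  series=[0,0,-0.1,0,0,0,-0.1,0,0,0,0,0],
)

```text
t: 15.55
position: [0.514, -0.059, 0.2164]
tool_rot: [-3.141, 0.002, 0.149]
force: [-0.6, 0.3, -8.9]
gripper_width: 0.0187
gripper_force: 78.0
```

Call:
send_rows(
  series=[0,0,-0.1,0,0,0,-0.18,0,0,0,-0.18,0,0,0,-0.18,0,0,0,-0.18,0,0,0,-0.18,0,0,0,-0.18,0,0,0,-0.18,0,0,0,-0.18,0],
)

```text
t: 16.3
position: [0.5144, -0.0592, 0.2326]
tool_rot: [3.141, -0.0, 0.149]
force: [0.6, 0.7, -9.6]
gripper_width: 0.019
gripper_force: 78.0
```

Call:
send_rows(
  series=[0,0,-0.18,0,0,0,-0.18,0,0,0,-0.18,0,0,0,-0.18,0,0,0,-0.18,0,0,0,-0.18,0,0,0,-0.18,0,0,0,-0.18,0,0,0,-0.18,0],
)

```text
t: 17.05
position: [0.5144, -0.0592, 0.2487]
tool_rot: [3.141, -0.0, 0.149]
force: [0.1, 0.7, -8.8]
gripper_width: 0.0192
gripper_force: 78.0
```

Call:
send_rows(
  series=[0,0,-0.2,0,0,0,-0.2,0,0,0,-0.2,0,0,0,-0.2,0,0,0,-0.2,0,0,0,-0.2,0,0,0,-0.2,0,0,0,-0.2,0,0,0,-0.2,0,0,0,-0.2,0,0,0,-0.2,0,0,0,-0.2,0],
)

```text
t: 18.05
position: [0.5144, -0.0592, 0.2727]
tool_rot: [3.142, 0.0, 0.149]
force: [-0.7, 0.8, -9.6]
gripper_width: 0.0193
gripper_force: 78.0
```

Call:
send_rows(
  series=[0,0,-0.2,0,0,0,-0.2,0,0,0,-0.2,0,0,0,-0.2,0,0,0,-0.2,0,0,0,-0.2,0,0,0,-0.2,0,0,0,-0.2,0,0,0,-0.2,0,0,0,-0.2,0,0,0,-0.2,0,0,0,-0.2,0],
)

```text
t: 19.05
position: [0.5144, -0.0592, 0.2967]
tool_rot: [3.142, 0.0, 0.149]
force: [1.1, 0.7, -8.6]
gripper_width: 0.0188
gripper_force: 78.0
```

Call:
send_rows(
  series=[0,0,-0.2,0,0,0,-0.2,0,0,0,-0.2,0,0,0,-0.2,0,0,0,-0.2,0,0,0,-0.2,0,0,0,-0.2,0,0,0,-0.2,0,0,0,-0.2,0,0,0,-0.2,0,0,0,-0.2,0,0,0,-0.2,0],
)

```text
t: 20.05
position: [0.5145, -0.0592, 0.3208]
tool_rot: [3.141, -0.0, 0.149]
force: [0.9, -0.4, -9.3]
gripper_width: 0.0192
gripper_force: 78.0
```

Call:
send_rows(
  series=[0,0,-0.2,0,0,0,-0.2,0,0,0,-0.2,0,0,0,-0.2,0,0,0,-0.2,0,0,0,-0.2,0,0,0,-0.2,0,0,0,-0.2,0,0,0,-0.2,0,0,0,-0.2,0,0,0,-0.2,0,0,0,-0.2,0],
)

```text
t: 21.05
position: [0.5145, -0.0592, 0.3447]
tool_rot: [3.142, 0.0, 0.149]
force: [-0.1, -0.5, -4.3]
gripper_width: 0.019
gripper_force: 78.6
```

The piston is drawn out: the load was steady at 8–9 N and is now 4.3 N hanging free. Next I lift clear and go smoothly to the board.

Call:
send_rows(
  series=[0,0,-0.25,0,0,0,-0.35,0,0,0,-0.4,0,0,0,-0.5,0,0,0,-0.5,0,0,0,-0.5,0,0,0,-0.4,0,0,0,-0.25,0,0,0,-0.1,0],
)

```text
t: 21.8
position: [0.5146, -0.0592, 0.3777]
tool_rot: [3.141, -0.001, 0.149]
force: [0.6, 0.0, -3.8]
gripper_width: 0.0193
gripper_force: 78.6
```

Call:
send_rows(
  series=[0.02,-0.06,0,0,0.06,-0.17,0,0,0.11,-0.29,0,0,0.15,-0.41,0,0,0.19,-0.53,0,0,0.24,-0.65,0,0,0.28,-0.76,0,0,0.32,-0.88,0,0,0.346,-0.945,0,0,0.346,-0.945,0,0,0.346,-0.945,0,0,0.346,-0.945,0,0],
)

```text
t: 22.8
position: [0.5307, 0.0206, 0.377]
tool_rot: [-3.142, -0.0, 0.149]
force: [-0.4, -0.0, -3.8]
gripper_width: 0.0192
gripper_force: 78.6
```

Call:
send_rows(
  series=[0.346,-0.945,0,0,0.346,-0.945,0,0,0.346,-0.945,0,0,0.346,-0.945,0,0,0.346,-0.945,0,0,0.346,-0.945,0,0,0.346,-0.945,0,0,0.346,-0.945,0,0,0.346,-0.945,0,0,0.346,-0.945,0,0,0.346,-0.945,0,0,0.346,-0.945,0,0],
)

```text
t: 23.8
position: [0.555, 0.1387, 0.377]
tool_rot: [3.142, -0.0, 0.149]
force: [0.8, 0.2, -3.5]
gripper_width: 0.0191
gripper_force: 78.6
```

Call:
send_rows(
  series=[0.346,-0.945,0,0,0.346,-0.945,0,0,0.346,-0.945,0,0,0.346,-0.945,0,0,0.32,-0.88,0,0,0.28,-0.76,0,0,0.24,-0.65,0,0,0.19,-0.53,0,0,0.15,-0.41,0,0,0.11,-0.29,0,0,0.06,-0.17,0,0,0.02,-0.06,0,0],
)

```text
t: 24.8
position: [0.5709, 0.2163, 0.377]
tool_rot: [3.141, 0.0, 0.149]
force: [0.6, -0.2, -3.6]
gripper_width: 0.0195
gripper_force: 78.6
```

Call:
send_rows(
  series=[0,0,0.4,0,0,0,0.9,0,0,0,1.4,0,0,0,1.7,0,0,0,1.7,0,0,0,1.7,0,0,0,1.7,0,0,0,1.7,0,0,0,1.4,0,0,0,1.1,0,0,0,0.7,0,0,0,0.3,0],
)

```text
t: 25.8
position: [0.5702, 0.2158, 0.2285]
tool_rot: [3.141, 0.002, 0.149]
force: [0.1, 0.6, -4.5]
gripper_width: 0.0192
gripper_force: 78.6
```

Call:
send_rows(
  series=[0,0,0.2,0,0,0,0.3,0,0,0,0.4,0,0,0,0.3,0,0,0,0.2,0,0,0,0.1,0,0,0,0.1,0,0,0,0,0,0,0,0,0],
)

```text
t: 26.55
position: [0.5709, 0.2162, 0.2141]
tool_rot: [3.142, -0.0, 0.149]
force: [0.5, -1.1, -3.1]
gripper_width: 0.0191
gripper_force: 78.6
```

Call:
send_rows(
  series=[0,0,0.1,0,0,0,0.1,0,0,0,0.1,0,0,0,0.1,0,0,0,0.1,0,0,0,0.1,0,0,0,0.1,0,0,0,0.05,0],
)

```text
t: 27.22
position: [0.5708, 0.2161, 0.2063]
tool_rot: [3.141, 0.0, 0.149]
force: [-0.1, -0.5, -3.7]
gripper_width: 0.0187
gripper_force: 78.6
```

Call:
send_rows(
  series=[0,0,0.05,0,0,0,0.05,0,0,0,0.05,0,0,0,0.05,0,0,0,0.05,0,0,0,0.05,0,0,0,0,0],
)

```text
t: 27.8
position: [0.5711, 0.216, 0.2038]
tool_rot: [3.141, -0.001, 0.149]
force: [-0.5, -0.4, -1.0]
gripper_width: 0.0193
gripper_force: 78.9
```

Call:
send_rows(
  series=[0,0,0.05,0,0,0,0.05,0,0,0,0.05,0,0,0,0.05,0,0,0,0,0],
)

```text
t: 28.22
position: [0.5708, 0.2164, 0.2016]
tool_rot: [-3.141, -0.0, 0.149]
force: [0.4, 0.2, -0.9]
gripper_width: 0.0195
gripper_force: 78.9
```

Call:
send_rows(
  series=[0,0,0.1,0,0,0,0.1,0,0,0,0.15,0,0,0,0.15,0,0,0,0.15,0,0,0,0.15,0,0,0,0.15,0,0,0,0.15,0,0,0,0.15,0,0,0,0.15,0,0,0,0,0],
)

```text
t: 29.13
position: [0.5707, 0.2162, 0.1871]
tool_rot: [3.141, 0.001, 0.149]
force: [0.3, -0.3, -1.1]
gripper_width: 0.0191
gripper_force: 78.9
```

Call:
send_rows(
  series=[-0.1,0,0,0,-0.15,0,0,0,-0.15,0,0,0,-0.15,0,0,0,-0.15,0,0,0,0,0,0,0],
)

```text
t: 29.63
position: [0.5635, 0.2151, 0.1876]
tool_rot: [3.142, 0.0, 0.149]
force: [-0.3, 0.6, -1.0]
gripper_width: 0.0192
gripper_force: 78.9
```

Call:
send_rows(
  series=[-0.2,0,0,0,-0.25,0,0,0,-0.25,0,0,0,-0.25,0,0,0,-0.25,0,0,0,-0.25,0,0,0,-0.25,0,0,0,-0.25,0,0,0,-0.25,0,0,0,-0.25,0,0,0,-0.25,0,0,0,0,0,0,0],
)

```text
t: 30.63
position: [0.5366, 0.2111, 0.1875]
tool_rot: [3.141, 0.001, 0.149]
force: [-0.2, 0.2, -1.6]
gripper_width: 0.0192
gripper_force: 78.9
```

```bash
python3 - <<'E'
from h import *
import pickle
np.set_printoptions(precision=3,suppress=True)
print(sense()["position"],sense()["force"])
t=cam("top");im=t["image"].astype(int)
# white/bright low-saturation blobs on the board
q=proj(t,[(.725,.325,.01),(.435,.115,.01)]).astype(int);x0,y0=q.min(0);x1,y1=q.max(0)
r=im[y0:y1,x0:x1];m=((r.max(2)-r.min(2)<45)&(r.min(2)>110)).astype(np.uint8)
n,l,st,ce=cv2.connectedComponentsWithStats(m)
for i in range(1,n):
    if st[i,4]>15: print(st[i],toz(t,[ce[i]+[x0,y0]],.036)[0])
E
```

```text
[0.537 0.211 0.188] [-0.199  0.205 -1.557]
[ 0  0 41  7 73] [0.717 0.278 0.036]
[ 21   3  30  10 217] [0.697 0.218 0.036]
[29 41  5  6 20] [0.596 0.229 0.036]
```

Call:
send_rows(
  series=[-0.2,0,-0.1,0,0,0,-0.3,0,0,0,-0.5,0,0,0,-0.8,0,0,0,-1.2,0,0,0,-1.8,0,0,0,-2.2,0,0,0,-2.5,0,0,0,-2.5,0,0,0,-2.5,0,0,0,-2,0,0,0,-0.8,0],
)

```text
t: 31.68
position: [0.5364, 0.2112, 0.364]
tool_rot: [-3.141, -0.007, 0.149]
force: [0.0, 0.8, -1.7]
gripper_width: 0.0192
gripper_force: 79.0
```

Call:
send_rows(
  series=[-1,1.5,0,0,-1,3,0,0,-1,3.3,0,0,0,3.3,0,0,0,3.3,0,0,0,3.3,0,0,0,3.3,0,0,0,3.3,0,0,0,3.3,0,0,0,0,0,0],
)

```text
t: 32.52
position: [0.5472, -0.0725, 0.3587]
tool_rot: [3.137, 0.001, 0.143]
force: [0.4, -0.1, -0.5]
gripper_width: 0.0191
gripper_force: 79.0
```

```bash
python3 - <<'E'
from h import *
np.set_printoptions(precision=3,suppress=True)
s=sense();print(s["position"],s["tool_rot"],s["force"],s["qpos"])
for nm in("top","scene"):
    t=cam(nm);im=t["image"].astype(int)
    q=proj(t,[(.65,.29,.03),(.65,.15,.03),(.5,.15,.03),(.5,.29,.03)]);x0,y0=q.min(0).astype(int);x1,y1=q.max(0).astype(int)
    r=im[y0:y1,x0:x1];m=((r[...,2]>150)).astype(np.uint8)
    n,l,st,ce=cv2.connectedComponentsWithStats(m)
    for i in range(1,n):
        if st[i,4]>15: print(nm,st[i]+[x0,y0,0,0,0],toz(t,[ce[i]+[x0,y0]],.036)[0])
    print(proj(t,[(.5783,.2173,.01),(.5783,.2173,.036),(.5783,.2173,.06)]).ravel())
    cv2.imwrite(f"pics/chk_{nm}.png",t["image"])
# stand target from top view now hook is away: refine foot centre
E
```

```text
[ 0.547 -0.073  0.359] [3.137 0.001 0.143] [ 0.353 -0.075 -0.549] [-0.255  0.201  1.352 -0.005  1.588  1.173]
top [155 171  18  18 239] [0.578 0.214 0.036]
[164.626 180.345 162.317 179.459 160.089 178.604]
scene [172 173  12   9  68] [0.569 0.219 0.036]
[181.663 184.208 180.769 176.748 179.927 169.723]
```

The piston stands at (0.578, 0.214): round, 18 px across, near the middle of the board. Now I take the hook back to the pose it was taken from: TCP (0.539, -0.268), yaw 1.53.

Call:
send_rows(
  series=[0,0,0,-0.1155,0,0,0,-0.1155,0,0,0,-0.1155,0,0,0,-0.1155,0,0,0,-0.1155,0,0,0,-0.1155,0,0,0,-0.1155,0,0,0,-0.1155,0,0,0,-0.1155,0,0,0,-0.1155,0,0,0,-0.1155,0,0,0,-0.1155],
)

```text
t: 33.62
position: [0.5461, -0.0647, 0.3595]
tool_rot: [-3.141, -0.001, 1.543]
force: [0.2, -1.0, -1.0]
gripper_width: 0.0192
gripper_force: 78.9
```

Call:
send_rows(
  series=[-1.5,0,0,0,-3,0,0,0,-3,0,0,0,-3,0,0,0,-3,0,0,0,-3,0,0,0,-2,0,0,0,-1,0,0,0,0,0,0,0,0,0,0,0,0,0,0,0],
)

```text
t: 34.53
position: [0.5396, -0.2594, 0.3597]
tool_rot: [3.142, -0.001, 1.537]
force: [0.7, -0.5, -0.6]
gripper_width: 0.0189
gripper_force: 78.9
```

Call:
send_rows(
  series=[-0.5,0,0,0,-0.4,0,0,0.008,0,0,1,0,0,0,2,0,0,0,2,0,0,0,2,0,0,0,1,0,0,0,0,0,0,0,0,0],
)

```text
t: 35.28
position: [0.5391, -0.2702, 0.2792]
tool_rot: [-3.141, -0.0, 1.527]
force: [-0.2, -0.7, -0.7]
gripper_width: 0.019
gripper_force: 79.0
```

Call:
send_rows(
  series=[0.18,0,0.6,0,0,0,1,0,0,0,1,0,0,0,1,0,0,0,1,0,0,0,1,0,0,0,1,0,0,0,1,0,0,0,1,0,0,0,1,0,0,0,0.8,0,0,0,0.5,0],
)

```text
t: 36.28
position: [0.5388, -0.2683, 0.1691]
tool_rot: [-3.14, -0.001, 1.527]
force: [-0.2, -0.5, -0.2]
gripper_width: 0.0187
gripper_force: 79.0
```

Call:
send_rows(
  series=[0,0,0.3,0,0,0,0.3,0,0,0,0.2,0,0,0,0.2,0,0,0,0,0],
)

```text
t: 36.7
position: [0.5392, -0.2686, 0.1605]
tool_rot: [3.142, 0.0, 1.527]
force: [0.4, -0.2, -2.1]
gripper_width: 0.0189
gripper_force: 79.0
```

Call:
send_rows(
  series=[0,0,0.2,0,0,0,0.2,0,0,0,0.15,0,0,0,0.1,0,0,0,0,0,0,0,0,0],
)

```text
t: 37.2
position: [0.5392, -0.2686, 0.154]
tool_rot: [-3.142, 0.0, 1.527]
force: [0.3, 0.8, -1.0]
gripper_width: 0.0192
gripper_force: 79.0
```

Call:
send_rows(
  series=[0,0,0.1,0,0,0,0,0,0,0,0,0],
)

```text
t: 37.45
position: [0.5392, -0.2686, 0.1531]
tool_rot: [3.142, 0.0, 1.527]
force: [0.1, -0.1, -0.8]
gripper_width: 0.019
gripper_force: 79.0
```

Call:
send_rows(
  series=[0,0,0.05,0,0,0,0.05,0,0,0,0,0],
)

```text
t: 37.7
position: [0.5393, -0.2687, 0.1528]
tool_rot: [3.141, 0.0, 1.527]
force: [-1.0, 1.6, 4.0]
gripper_width: 0.019
gripper_force: 79.7
```

Call:
send_rows(
  series=[0,0,0.05,0,0,0,0,0,0,0,0,0],
)

```text
t: 37.95
position: [0.5393, -0.2686, 0.1527]
tool_rot: [3.141, 0.001, 1.527]
force: [-2.6, 1.4, 7.5]
gripper_width: 0.0194
gripper_force: 80.1
```

Seated: the same height as when it was taken, with the load coming on. Easing off and opening.

Call:
send_rows(
  series=[0,0,-0.06,0,0,0,0,0],
)

```text
t: 38.12
position: [0.5393, -0.2687, 0.1528]
tool_rot: [3.141, 0.0, 1.527]
force: [-1.2, 2.0, 5.2]
gripper_width: 0.0191
gripper_force: 79.7
```

Call:
send_rows(
  series=[0,0,0,0,0,0,0,0,0,0,0,0,0,0,0,0,0,0,0,0,0,0,0,0,0,0,0,0,0,0,0,0],
  grip=6.0,
)

```text
t: 38.78
position: [0.5393, -0.2686, 0.1521]
tool_rot: [-3.142, 0.0, 1.527]
force: [0.3, -0.6, 0.4]
gripper_width: 0.0603
gripper_force: 0.0
```

Call:
send_rows(
  series=[0,0,-0.5,0,0,0,-1,0,0,0,-2,0,0,0,-2,0,0,0,-2,0,0,0,-2,0,0,0,-2,0,0,0,-2,0,0,0,-1,0,0,0,0,0,0,0,0,0],
)

```text
t: 39.7
position: [0.5392, -0.2686, 0.2976]
tool_rot: [3.141, 0.001, 1.527]
force: [0.0, 0.9, 0.4]
gripper_width: 0.0601
gripper_force: 0.0
```

Call:
send_rows(
  series=[0,-2,0,0,0,-3,0,0,0,-3,0,0,0,-3,0,0,0,-3,0,0,0,-1,0,0,0,0,0,0,0,0,0,0],
)

```text
t: 40.37
position: [0.3897, -0.262, 0.2967]
tool_rot: [3.141, -0.0, 1.526]
force: [1.0, -0.6, 0.0]
gripper_width: 0.06
gripper_force: 0.0
```

```bash
python3 - <<'E'
from h import *
import pickle
np.set_printoptions(precision=3,suppress=True)
s=sense();print(s["t"],s["position"],s["force"])
t0=pickle.load(open("c0.pkl","rb"))["top"];t=cam("top")
def blob(t,dark,X):
    u,v=proj(t,[X])[0].astype(int);r=t["image"][v-20:v+20,u-20:u+20].max(2);m=(r<60).astype(np.uint8)
    n,l,st,ce=cv2.connectedComponentsWithStats(m);i=1+st[1:,4].argmax();return st[i],ce[i]+[u-20,v-20]
for a in(t0,t): print(blob(a,1,(.539,-.267,.13)))
# bystanders: image change around them
s=lambda U,V:(int(U*.64),int(V*.64))
for nm,p in dict(cup=(416,211),timer=(477,206),scraper=(576,220),barrel=(409,310)).items():
    u,v=s(*p);d=cv2.absdiff(t0["image"],t["image"])[v-25:v+25,u-25:u+25].max(2);print(nm,(d>50).sum())
u,v=proj(t,[(.578,.214,.036)])[0].astype(int);r=(t["image"][v-20:v+20,u-20:u+20,2]>150).astype(np.uint8)
n,l,st,ce=cv2.connectedComponentsWithStats(r);i=1+st[1:,4].argmax();print(st[i],toz(t,[ce[i]+[u-20,v-20]],.036))
E
```

```text
40.3667 [ 0.39  -0.262  0.297] [ 0.958 -0.601  0.022]
(array([ 11,  12,  18,  18, 255], dtype=int32), array([341.753, 187.588]))
(array([ 11,  11,  20,  20, 295], dtype=int32), array([342.38 , 187.386]))
cup 0
timer 0
scraper 0
barrel 223
[ 12  12  18  18 250] [[0.578 0.214 0.036]]
```

The hook hangs in its stand where it was, the bystanders haven't moved, and the piston stands upright near the board's middle. Handing in.

```bash
python3 -c "
from station import sign_off
print(sign_off())"
```

```text
the job is handed in; nothing more can be done
None
```

I handed the job in at about 40 s: the piston was drawn with about 10 N at most on the wrist and stands upright near the middle of the board, the hook is back in its stand, and the cup, timer and scraper did not move.

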